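# Clamp down the pressure cooker lid

### The arm

A 6-joint arm with a two-finger parallel gripper is mounted at the origin on a cart in front of the work surface, level with it; the furniture and walls round the work are solid. World frame = base frame: x ahead of the robot, y to its left, z up, the work surface at z = 0. Lengths are in m, angles in rad, forces in N, time in s.
With the tool pointing down it reaches from about 0.325 to 0.775 m from the base axis. Payload 9.3 kg.
Tool frame: the origin (TCP) lies at the very end of the fingers, on their centre line; the grasp point (between the pads) lies 19 mm behind it; z points along the fingers, y is the line along which they close (so a half turn about z gives the same grasp; the last joint's range is limited). The gripper opens to 85 mm and grips with 20 to 120 N. Pads are 22 mm wide; open, the fingers measure 114 mm over their backs; the gripper's body (76 mm by 85 mm) begins 54 mm behind the grasp point. The pads swing forward as they close: fully open they stand 13 mm farther back than shut.
Start: joints at [-1.382, 0.259, 0.021, 1.334, 0, 1.418], TCP at [0.184, -0.518, 0.231] pointing down, gripper open.
Joint ranges: [-3.04, 3.04], [-0.91, 1.82], [-1.04, 1.36], [-1.92, 1.95], [-1.52, 1.45], [-3.14, 3.14]. Speed limits (rad/s): [2.22, 2.22, 2.79, 3.14, 3.14, 3.14].

### API

Orientations are given as a rotation vector (axis times angle).
In Python, from cell import env gives the robot as it stands. The module is installed in compiled form; this text tells all that it offers.
- The arm moves only by the tool step_arm, never from a script. Its argument "motion" is a list of rows, each a list of 5 numbers: the finger opening in mm, from 0 to 85.4, then the shift along the world's x, y, z in mm, then the turn about the world's z in degrees. A call has 1 to 10 rows; each row shifts and turns the commanded pose from where the row before left it; what a row does not reach is not made up. A row lasts 1/12 s, in which the tool goes at most 41.7 mm and 7.16 degrees, less where a joint would pass 70% of its speed; a pose out of reach is approached as far as the arm can. A call with a gripper value outside its range is refused whole. The fingers move at their own pace and stop on an object; "squeeze" is the grip in N (left out, the last holds). Time passes only in rows, so rows that do not move let the fingers close. It gives the time, the measured TCP pose, the force, the opening and the grip force at its end, in the units of the state.
- env.get_obs(): the state, without advancing time (a new reading comes with each control period).
- env.snapshot(name): name is "scene" or "top"; returns a dict with "img" (384x512x3 uint8, red, green, blue), "K" (3x3 intrinsics, pixels), "R" (3x3) and "t" (3): a world point X has camera coordinates R X + t. Camera axes: x right, y down, z forward; pixel columns grow to the right and rows downward; lengths in m; the calibration is good to about 2 mm. A picture is of the moment at which its call begins. There is no depth.
- env.close_job(): hands the job in; it is judged then, once.
The state is a dict: "clock": time; "joints": joint angles; "joint_vel": joint speeds; "tau": joint torques, N m; "position": TCP position; "tcp_rot": TCP orientation; "ft_force": force on the tool from outside, world axes, zero at the start; "wrist_torque": the same for the moment, N m; "gripper_width": finger opening in m; "gripper_force": force on a finger pad.
Only numpy, scipy, OpenCV 4.12 (cv2) and the standard library are available. Lean on these libraries where they do the work, as an engineer would, in place of code of your own. Each camera call takes 0.05 s, during which the arm holds its last target. There are 200 camera calls.

### The job

Close the pressure cooker with a fingertip alone: swing its steel clamp bar clockwise (seen from above) until both ends are fully home under the lugs over the handles, and only then screw the black wing knob down clockwise, pushing its wings round stroke after stroke, until it stops turning. Do not grip, lift or shove the cooker or its knob, keep off the steam valve on the lid, and leave the things around it where they stand. Finish clear of everything.

Things in the scene. Friction and masses are not known exactly. Their poses are not given: they have to be found in the camera images.
- cooker: steel pressure cooker, lid on, loose, about 3 kg: 220 mm across, lid rim 132 mm and lid middle 155 mm high. Origin: centre of its underside, z up. Black handles on its +y and -y sides, 100-119 mm high, 96 mm wide, reach 186 mm from its axis. Over each stands a steel lug, 50 mm wide, 120-143 mm from the axis, top 152 mm high; an end of the clamp bar slides under its lip. It must stay where it is
- clamp_bar (a joint): angle of the clamp bar about the cooker's vertical axis, rad: 0 = home against a stop, in line with the handles, both ends under the lugs; positive = swung open, anticlockwise from above. Stays where left (3 N at 90 mm out moves it). Steel strip across the lid, 34 mm wide, 6 mm thick; top 175 mm high out to 55 mm from the axis, then sloping down to toes 109-134 mm out (top 144 mm)
- bar_end_a (a point): on the sloping part of the clamp bar, in mid-width, 100 mm from the cooker's axis and 150 mm above the worktop, on the half that comes home at the cooker's +y handle. The bar's edges lie 17 mm to either side. The bar's top is about 158 mm high at 85 mm from the axis and 150 mm at 100 mm; the lid there is 145 and 140 mm high
- bar_end_b (a point): the same point on the other half of the clamp bar, which comes home at the cooker's -y handle
- wing_knob (a joint): angle the wing knob still has to turn, rad: 0 = screwed right down (firm stop), positive = undone; falls as the knob turns clockwise from above. The knob is on the cooker's axis above the clamp bar, swings with the bar, sinks 5 mm a turn, and stays where it is left (about 2 N on a wing turns it)
- knob: black wing knob with two upright wings, 10 mm thick, reaching 39 mm from the axis. Origin: on the knob's vertical axis at mid-height of the wings, 198 mm above the worktop when screwed down, 0.8 mm higher for each rad undone; wings reach from 13 mm below to 13 mm above it, along own +x and -x. Hub 25 mm across, its top 12 mm above the origin. Bar's boss, 37 mm across, 21 mm below or more
- wing_a (a point): point in the wing on the +x side of knob, 36 mm from the knob's axis, mid-height, mid-thickness
- wing_b (a point): the same point in the other wing, half a turn away
- valve: steam valve: upright pale metal post with a red band, 25 mm across, 206 mm high above the worktop, fixed on the lid 58 mm from the cooker's axis on the cooker's +x side (a quarter turn from the handles). The origin of this entry is the cooker's own origin. It must not be pushed (5 N)
- valve_top (a point): centre of the top of the steam valve
- sauce_bottle: bystander: dark sauce bottle with a red cap, 59 mm across, 204 mm high, origin at its foot
- lemon: bystander: yellow lemon, 78x55x56 mm, origin at its underside
- pepper_mill: bystander: small white mill with a grey top, 44 mm across, 90 mm high, origin at its foot
- mug_a: bystander: white mug, 78 mm across, 97 mm high, origin at its foot

How it is judged:
On the way, in this order (a step that is already met when the one before it is completed fails the run):
1. the clamp bar is home under both lugs, the knob still undone (value of joint clamp_bar below 0.06 rad and value of joint wing_knob above 4 rad), for 0.2 s.
2. the wing knob is screwed right down (value of joint wing_knob below 0.15 rad and value of joint clamp_bar below 0.06 rad), for 0.2 s.
At the end, for the whole second after the job is handed in: clamp bar home (within 0.06 rad of its stop), wing knob screwed down to within 0.15 rad of its stop, cooker upright and at rest within 30 mm of where it stood (all of step 2 and distance of cooker from where it was at the start of the episode below 0.03 m and angle between cooker's own z axis and vertical below 0.05 rad and linear speed of cooker below 0.01 m/s); the robot touches nothing.
It fails at once if the knob is screwed down (less than 4 rad left) while the clamp bar is not home (value of joint wing_knob below 4 rad and value of joint clamp_bar above 0.12 rad).
It fails at once if the cooker is lifted, tipped or shoved more than 30 mm (distance of cooker from where it was at the start of the episode above 0.03 m or angle between cooker's own z axis and vertical above 0.1 rad).
It fails at once if the wing knob is gripped or forced (over 35 N between fingers and knob) (contact force between the fingers and knob above 35 N).
It fails at once if the steam valve is pushed (over 5 N) (contact force between any of the arm, the fingers and valve above 5 N).
It fails at once if a thing around the cooker is moved more than 25 mm (distance of any of sauce_bottle, lemon, pepper_mill, mug_a from where it was at the start of the episode above 0.025 m).
It also fails if it takes over 54 s, if anything falls off the work surface, if the arm or the gripper's body presses on something with over 40 N, if the wrist force passes 120 N, or if a joint passes its speed limit or range.

## Working session

There is one attempt and no reset: what is moved stays moved. The work goes in short steps, Python scripts to look and compute and a tool call to move; the robot and the scene stay as the last step left them, time stands still between calls to the robot, and variables do not carry over. Pictures are saved under pics/ and viewed, at most 10 in all, crops included, and the job is handed in when it is done.

Besides the shell and the picture viewer there is one more tool, called after "Call:" as name(argument=value, ...), one argument or row to a line, values as JSON. step_arm: Moves the arm, as the interface text tells. Its arguments: {"type":"object","properties":{"motion":{"type":"array","items":{"type":"array","items":{"type":"number"}}},"squeeze":{"type":"number"}},"required":["motion"]}

```bash
mkdir -p pics; cat > h.py <<'E'
from cell import env
import numpy as np, cv2
def snap(n,f=None):
    s=env.snapshot(n)
    if f: cv2.imwrite('pics/'+f,s['img'][:,:,::-1])
    return s
def ray(s,u,v,z):
    d=s['R'].T@np.linalg.inv(s['K'])@[u,v,1]; c=-s['R'].T@s['t']
    return c+d*(z-c[2])/d[2]
def proj(s,X):
    p=s['K']@(s['R']@np.array(X)+s['t']); return p[:2]/p[2]
E
python3 - <<'E'
from h import *
a=snap('top','top0.png');b=snap('scene','scene0.png')
np.savez('s0.npz',**{k+n:v for n,s in(('t',a),('s',b)) for k,v in s.items()})
for s in(a,b): print(s['K'],-s['R'].T@s['t'],s['R'])
o=env.get_obs();print(o)
E
```

```text
[[432.58655324   0.         255.11334672]
 [  0.         432.58655324 186.03814857]
 [  0.           0.           1.        ]] [-0.25160776  0.32775659  1.02549837] [[-1.63600441e-01 -9.86526671e-01 -1.50203658e-04]
 [-7.58349819e-01  1.25858161e-01 -6.39582110e-01]
 [ 6.30983715e-01 -1.04522008e-01 -7.68722773e-01]]
[[364.4689412    0.         260.92626537]
 [  0.         364.4689412  192.63754897]
 [  0.           0.           1.        ]] [-0.01710038  0.39205871  1.02496762] [[-0.33828529 -0.94094137  0.01387049]
 [-0.81660167  0.28619393 -0.50125317]
 [ 0.4676802  -0.18089324 -0.8651895 ]]
{'clock': 0.1, 'joints': array([-1.38161438e+00,  2.59131971e-01,  2.08410133e-02,  1.33370339e+00,
       -1.68480939e-05,  1.41821349e+00]), 'joint_vel': array([-1.03663211e-03, -4.92314645e-04, -4.96233799e-04, -9.68515151e-05,
        7.90985610e-04, -9.26996157e-04]), 'tau': array([ 5.99008781e-03, -5.56695950e+01,  3.45067155e+01,  1.17886299e-02,
       -2.10428863e-05, -2.96515495e-06]), 'position': array([ 0.18428441, -0.51793993,  0.23073008]), 'tcp_rot': array([-3.09465560e+00, -5.34030342e-01,  6.08721841e-05]), 'ft_force': array([ 0.19532181,  0.78092061, -0.43956116]), 'wrist_torque': array([ 0.07224982, -0.01407777,  0.01458549]), 'gripper_force': 0.0, 'gripper_width': 0.0855720000160317}
```

View pics/top0.png

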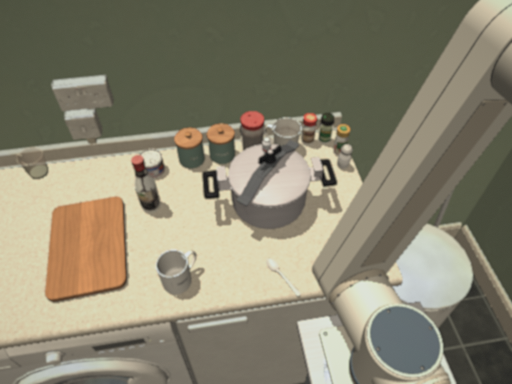

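View pics/scene0.png

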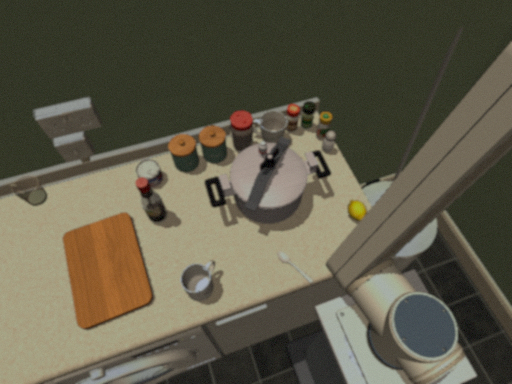

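The cooker is centred at about (270,175) in top and (270,175) in scene. Its handles are at about (211,184)/(328,172) in top and (215,192)/(320,164) in scene. The bar runs from the lower left (245,195) to the knob at about (270,157). I'll enlarge this area.

```bash
python3 - <<'E'
from h import *
d=np.load('s0.npz')
im=[]
for k in 'ts':
    c=d['img'+k][120:230,195:345][:,:,::-1]
    c=cv2.resize(c,None,fx=5,fy=5,interpolation=cv2.INTER_CUBIC)
    cv2.imwrite(f'pics/crop_{k}.png',c)
E
```

```text
(no output)
```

View pics/crop_t.png

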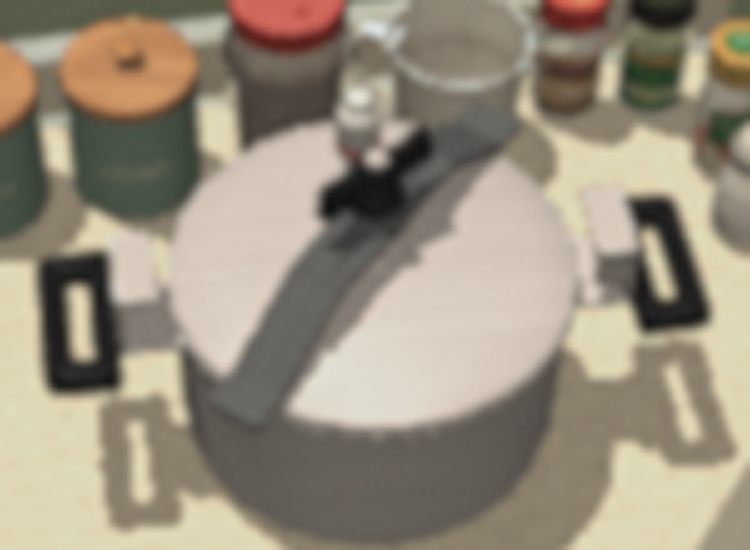

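View pics/crop_s.png

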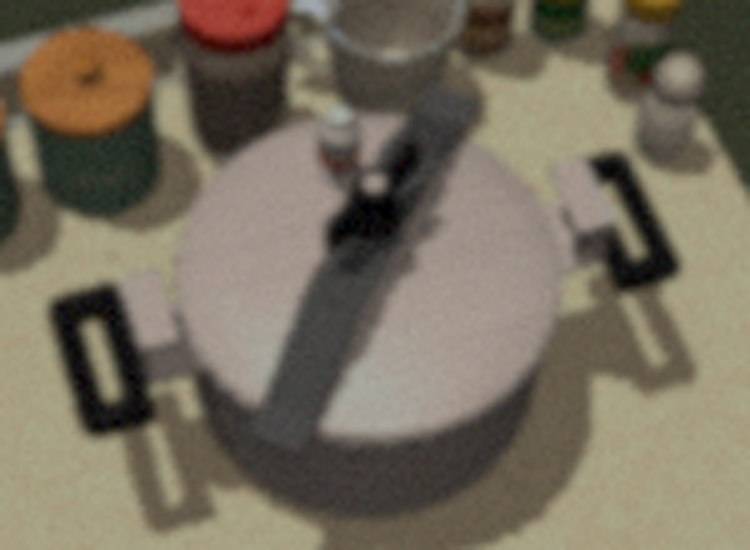

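Both crops show the valve at crop (357,120)/(338,140), on the far side. The knob hub is at (375,185)/(372,190). Bar end A's toe is at the lower left, at (242,410)/(285,435), and end B's is at the upper right. The left handle is therefore +y, and the bar is about 55° open. Next I'll measure these.

```bash
python3 - <<'E'
from h import *
d=np.load('s0.npz')
for k in 'ts':
    s={n:d[n+k] for n in('img','K','R','t')}
    g=cv2.cvtColor(s['img'],cv2.COLOR_RGB2HSV)[:,:,2]
    m=(g<55).astype(np.uint8); m[:120]=0;m[230:]=0;m[:,:195]=0;m[:,345:]=0
    n,l,st,ce=cv2.connectedComponentsWithStats(m)
    H=[]
    for i in range(1,n):
        if st[i,4]>60: print(k,st[i],ce[i])
    cs,_=cv2.findContours(m,cv2.RETR_EXTERNAL,cv2.CHAIN_APPROX_NONE)
    for c in cs:
        x,y,w,h=cv2.boundingRect(c)
        if cv2.contourArea(c)>150 and (x<225 or x+w>320):
            b=cv2.boxPoints(cv2.minAreaRect(c)); P=ray(s,*b.mean(0),.117); H.append(P); print('handle',b.mean(0),P)
            M=cv2.moments(c)
    if len(H)==2:
        L,Rr=sorted(H,key=lambda p:-p[1]); c=(L+Rr)/2; v=L-Rr; print('centre',c,'yaw(+y axis deg from world y)',np.degrees(np.arctan2(-v[0],v[1])),'sep',np.linalg.norm(v))
cr={'t':{'hubtop':(377,160),'valve':(357,100),'toeA':(240,408),'toeB':(497,122),'wing1':(425,145),'wing2':(330,200)},
    's':{'hubtop':(375,183),'valve':(341,118),'toeA':(285,432),'toeB':(445,100),'wing1':(403,152),'wing2':(345,225)}}
Z={'hubtop':.215,'valve':.206,'toeA':.144,'toeB':.144,'wing1':.213,'wing2':.213}
for f in Z:
    ps=[]
    A=[]
    for k in 'ts':
        s={n:d[n+k] for n in('K','R','t')}; u=np.array(cr[k][f])/5+[195,120]
        ps.append(ray(s,*u,Z[f])); A.append((s['K']@np.c_[s['R'],s['t']],u))
    X=cv2.triangulatePoints(A[0][0],A[1][0],A[0][1].reshape(2,1),A[1][1].reshape(2,1)).ravel();X=X[:3]/X[3]
    print(f,ps[0],ps[1],'tri',X)
E
```

```text
t [260 146  21  19 172] [270.40697674 157.02906977]
t [322 160  14  26 147] [328.17006803 174.83673469]
t [204 172  14  26 203] [210.22167488 184.84729064]
handle [210.5 184.5] [0.51953055 0.32393092 0.117     ]
s [302 120  10   8  67] [306.26865672 123.05970149]
s [329 120  16  26 155] [338.68387097 130.51612903]
s [233 133  19  17 206] [241.79126214 141.2038835 ]
s [203 142  24  21 306] [214.91503268 152.97712418]
s [261 146  19  29 246] [270.31300813 161.69105691]
s [314 151  16  27 162] [321.2962963  166.49382716]
s [206 178  20  28 273] [215.28937729 191.96703297]
handle [215.48624 191.95416] [0.51908215 0.32483147 0.117     ]
handle [214.71555 153.00659] [0.65273581 0.28844637 0.117     ]
centre [0.58590898 0.30663892 0.117     ] yaw(+y axis deg from world y) 74.77117955271578 sep 0.13851778238466114
hubtop [0.5210632  0.15933185 0.215     ] [0.5193811  0.16095831 0.215     ] tri [0.51838209 0.16054987 0.21731766]
valve [0.57580165 0.15973491 0.206     ] [0.57370949 0.16077237 0.206     ] tri [0.57094089 0.16120768 0.21043839]
toeA [0.42564775 0.24718129 0.144     ] [0.42627373 0.24559704 0.144     ] tri [0.42574205 0.24656842 0.14429697]
toeB [0.60738597 0.07068827 0.144     ] [0.61054172 0.0785768  0.144     ] tri [0.63088526 0.06569509 0.11815111]
wing1 [0.52963157 0.13196049 0.213     ] [0.53528569 0.13842134 0.213     ] tri [0.55624257 0.12679758 0.18412406]
wing2 [0.49877787 0.18809228 0.213     ] [0.50003559 0.18537058 0.213     ] tri [0.49873025 0.1871486  0.2138021 ]
```

```bash
python3 - <<'E'
from h import *
d=np.load('s0.npz')
for k,q in(('t',[(40,262),(52,392),(672,198),(708,322)]),('s',[(52,308),(98,432),(620,153),(678,270)])):
    s={n:d[n+k] for n in('K','R','t')}
    P=np.array([ray(s,195+x/5,120+y/5,.119)for x,y in q]);c=P.mean(0)
    v=P[:2].mean(0)-P[2:].mean(0); print(P.round(4).tolist(),c,np.linalg.norm(v),np.degrees(np.arctan2(-v[0],v[1])))
    img=d['img'+k]
    hsv=cv2.cvtColor(img,cv2.COLOR_RGB2HSV)
    # things
for k in 't','s':
    s={n:d[n+k] for n in('img','K','R','t')}
    for n,(u,v,z) in {'t':{'bottlecap':(137,160,.204),'mugrim':(173,262,.097),'mill':(345,148,.09)},'s':{'bottlecap':(142,183,.204),'mugrim':(197,275,.097),'mill':(331,135,.09),'lemon':(357,210,.028)}}[k].items():
        print(n,ray(s,u,v,z).round(3))
E
```

```text
[[0.5653, 0.3403, 0.119], [0.4719, 0.3421, 0.119], [0.555, -0.0221, 0.119], [0.4617, -0.0163, 0.119]] [0.51348799 0.16099917 0.119     ] 0.3605402535307777 -1.631870493546993
[[0.5612, 0.3429, 0.119], [0.4736, 0.3404, 0.119], [0.5545, -0.0173, 0.119], [0.4644, -0.0143, 0.119]] [0.51341817 0.16292805 0.119     ] 0.3575898485589465 -1.2828311056544284
bottlecap [0.56  0.505 0.204]
mugrim [0.306 0.438 0.097]
mill [ 0.62  -0.093  0.09 ]
bottlecap [0.558 0.506 0.204]
mugrim [0.307 0.438 0.097]
mill [ 0.618 -0.094  0.09 ]
lemon [ 0.365 -0.076  0.028]
```

Call:
step_arm(
  motion=[
    [0,24,27,7,7],
    [0,24,27,7,7],
    [0,24,27,7,7],
    [0,24,27,7,7],
    [0,24,27,7,7],
    [0,24,27,7,7],
    [0,24,27,7,7],
    [0,24,27,7,7],
    [0,24,27,7,7],
    [0,24,27,7,7],
  ],
  squeeze=20,
)

```text
clock: 0.93
position: [0.4251, -0.2465, 0.3015]
tcp_rot: [-2.223, -2.22, 0.0]
ft_force: [0.6, -0.5, -0.2]
gripper_width: 0.0002
gripper_force: 0.0
```

Call:
step_arm(
  motion=[
    [0,0,38,0,4.8],
    [0,0,38,0,4.8],
    [0,0,38,0,4.8],
    [0,0,38,0,4.8],
    [0,0,38,0,4.8],
    [0,0,38,0,4.8],
    [0,0,38,0,4.8],
    [0,0,38,0,4.8],
    [0,0,38,0,4.8],
    [0,0,38,0,4.8],
  ],
)

```text
clock: 1.77
position: [0.4237, 0.1337, 0.3012]
tcp_rot: [-1.13, -2.931, 0.0]
ft_force: [0.9, 0.5, 0.4]
gripper_width: 0.0001
gripper_force: 0.0
```

Call:
step_arm(
  motion=[
    [0,-4,32,0,0],
    [0,-4,32,0,0],
    [0,0,0,-30,0],
    [0,0,0,-30,0],
    [0,0,0,-30,0],
    [0,0,0,-30,0],
    [0,0,0,-16,0],
    [0,0,0,-10,0],
    [0,0,0,-8,0],
    [0,0,0,0,0],
  ],
)

```text
clock: 2.6
position: [0.4156, 0.1956, 0.1459]
tcp_rot: [-1.136, -2.927, 0.002]
ft_force: [-0.1, -0.2, -0.4]
gripper_width: -0.0003
gripper_force: 0.0
```

```bash
python3 - <<'E'
from h import *
a=snap('top')['img'];b=snap('scene')['img']
c=np.hstack([cv2.resize(x[100:240,190:350][:,:,::-1],(400,350),interpolation=2) for x in(a,b)])
cv2.imwrite('pics/push0.png',c); print(env.get_obs()['position'],env.get_obs()['ft_force'])
E
```

```text
[0.41648019 0.19583058 0.14755626] [-0.08107484 -0.2984333  -0.20129282]
```

View pics/push0.png

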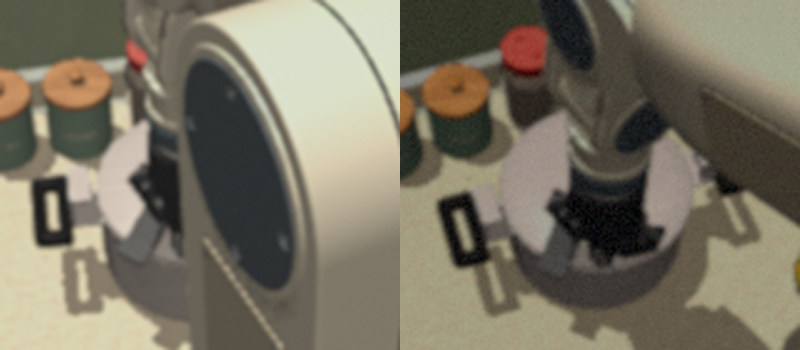

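The tip is in the lid gap on the clockwise-pushing side of end A, free of contact. I'll push along the arc.

Call:
step_arm(
  motion=[
    [0,4,4.3,0,0],
    [0,3.8,4.3,0,0],
    [0,3,5.5,0,-3.5],
    [0,3,5.5,0,-3.5],
    [0,3.6,5.2,0,-3.5],
    [0,3.6,5.2,0,-3.5],
    [0,4.2,4.6,0,-3.5],
    [0,4.2,4.6,0,-3.5],
  ],
)

```text
clock: 3.37
position: [0.4461, 0.2355, 0.1478]
tcp_rot: [1.655, 2.67, -0.0]
ft_force: [-2.2, -2.0, 1.3]
gripper_width: -0.0002
gripper_force: 1.5
```

Call:
step_arm(
  motion=[
    [0,4.7,4.1,0,-3.5],
    [0,4.7,4.1,0,-3.5],
    [0,5.2,3.5,0,-3.5],
    [0,5.2,3.5,0,-3.5],
    [0,0,0,0,0],
  ],
)

```text
clock: 3.78
position: [0.4665, 0.2513, 0.1476]
tcp_rot: [-1.967, -2.449, -0.002]
ft_force: [-0.8, -0.1, 0.1]
gripper_width: 0.0002
gripper_force: 0.3
```

Call:
step_arm(
  motion=[
    [0,5.6,2.9,0,-3.5],
    [0,5.6,2.9,0,-3.5],
    [0,3,1.1,0,-1.7],
    [0,3,1.1,0,-1.7],
  ],
)

```text
clock: 4.12
position: [0.4825, 0.2589, 0.1475]
tcp_rot: [-2.177, -2.264, -0.0]
ft_force: [-3.7, 2.5, 0.4]
gripper_width: 0.0001
gripper_force: 1.8
```

Call:
step_arm(
  motion=[
    [0,3,0.9,0,-1.7],
    [0,3,0.8,0,-1.7],
  ],
)

```text
clock: 4.28
position: [0.4885, 0.2606, 0.1475]
tcp_rot: [-2.243, -2.199, -0.001]
ft_force: [-2.8, 3.0, 0.7]
gripper_width: 0.0002
gripper_force: 1.8
```

Call:
step_arm(
  motion=[
    [0,2,0.2,0,0],
    [0,0,0,0,0],
  ],
)

```text
clock: 4.45
position: [0.4909, 0.2605, 0.1474]
tcp_rot: [-2.242, -2.2, -0.001]
ft_force: [-2.4, 2.0, 1.0]
gripper_width: -0.0
gripper_force: 1.1
```

Call:
step_arm(
  motion=[
    [0,2,0,0,0],
    [0,0,0,0,0],
  ],
)

```text
clock: 4.62
position: [0.4929, 0.2604, 0.1474]
tcp_rot: [-2.243, -2.199, -0.001]
ft_force: [-2.8, 3.3, 1.3]
gripper_width: 0.0002
gripper_force: 1.9
```

Call:
step_arm(
  motion=[
    [0,2,0,0,0],
    [0,0,0,0,0],
  ],
)

```text
clock: 4.78
position: [0.4949, 0.2604, 0.1474]
tcp_rot: [-2.244, -2.198, -0.001]
ft_force: [-2.3, 3.6, 1.4]
gripper_width: 0.0002
gripper_force: 2.3
```

Call:
step_arm(
  motion=[
    [0,2,0,0,0],
    [0,0,0,0,0],
  ],
)

```text
clock: 4.95
position: [0.4969, 0.2605, 0.1474]
tcp_rot: [-2.244, -2.198, -0.001]
ft_force: [-3.2, 4.5, 2.1]
gripper_width: -0.0003
gripper_force: 2.6
```

```bash
python3 - <<'E'
from h import *
a=snap('top')['img'];b=snap('scene')['img']
c=np.hstack([cv2.resize(x[130:220,195:275][:,:,::-1],(400,450),interpolation=2) for x in(a,b)])
cv2.imwrite('pics/push1.png',c); print(env.get_obs()['position'],env.get_obs()['ft_force'])
E
```

```text
[0.49690379 0.26052292 0.14749057] [-2.9208532   4.7298176   0.90424437]
```

View pics/push1.png

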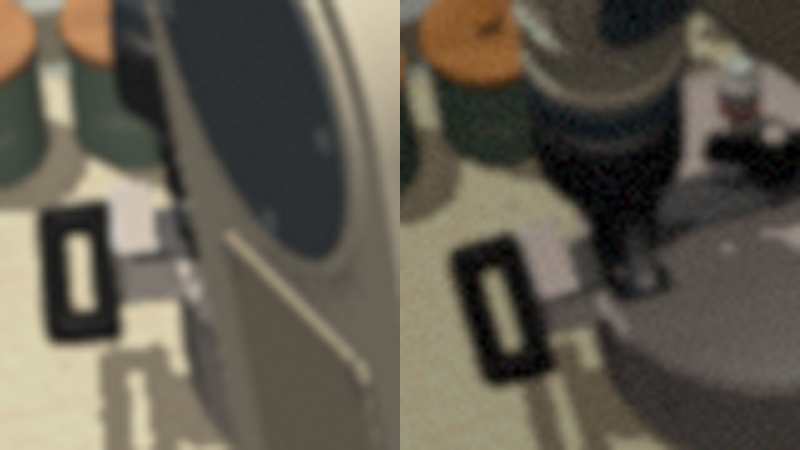

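Call:
step_arm(
  motion=[
    [0,2,1.5,0,0],
    [0,0,0,0,0],
  ],
)

```text
clock: 5.22
position: [0.4991, 0.2614, 0.1474]
tcp_rot: [2.244, 2.197, -0.0]
ft_force: [-2.0, 0.1, 2.4]
gripper_width: -0.0001
gripper_force: 1.5
```

Call:
step_arm(
  motion=[
    [0,2,0,0,0],
    [0,0,0,0,0],
  ],
)

```text
clock: 5.38
position: [0.501, 0.2616, 0.1474]
tcp_rot: [-2.245, -2.198, -0.0]
ft_force: [-2.0, 1.0, 2.6]
gripper_width: -0.0001
gripper_force: 1.9
```

Call:
step_arm(
  motion=[
    [0,-12,0,0,0],
    [0,-15,0,0,0],
    [0,0,0,30,0],
    [0,0,0,40,0],
    [0,-20,-20,40,0],
    [0,-30,-30,0,0],
    [0,-20,-40,0,0],
    [0,0,-40,0,0],
    [0,0,-40,0,0],
    [0,0,-40,0,0],
  ],
)

```text
clock: 6.22
position: [0.4083, 0.0561, 0.2518]
tcp_rot: [2.242, 2.197, 0.001]
ft_force: [1.3, -0.8, 0.9]
gripper_width: 0.0001
gripper_force: 0.0
```

Call:
step_arm(
  motion=[
    [0,0,-40,0,0],
    [0,0,-40,0,0],
    [0,0,0,0,0],
  ],
)

```text
clock: 6.47
position: [0.409, -0.0285, 0.2513]
tcp_rot: [2.251, 2.188, -0.002]
ft_force: [1.1, 0.2, -0.4]
gripper_width: 0.0001
gripper_force: 0.0
```

```bash
python3 - <<'E'
from h import *
a=snap('top');b=snap('scene')
np.savez('s1.npz',**{k+n:v for n,s in(('t',a),('s',b)) for k,v in s.items()})
c=np.hstack([cv2.resize(x['img'][130:220,200:340][:,:,::-1],(400,257),interpolation=2) for x in(a,b)])
c=np.vstack([cv2.resize(x['img'][135:208,200:340][:,:,::-1],(575,300),interpolation=2) for x in(a,b)])
cv2.imwrite('pics/push2.png',c); print(env.get_obs()['position'],env.get_obs()['ft_force'])
E
```

```text
[ 0.40879247 -0.02423412  0.25129907] [-0.08285626  1.66902823 -0.61124749]
```

View pics/push2.png

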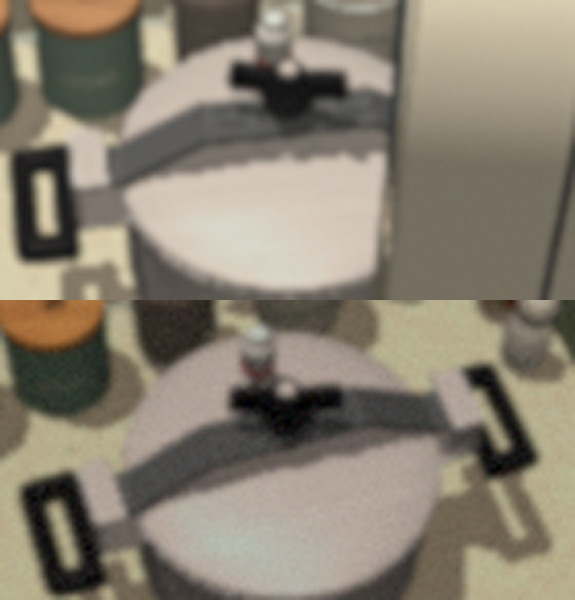

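```bash
python3 - <<'E'
from h import *
d=np.load('s1.npz');f=575/140
c={'t':dict(barL=(111.5,168,.145),lugL=(87,162,.152),ax=(288,69,.215),wL=(233,68,.213),wR=(345,72,.213),wLb=(234,86,.201),wRb=(344,93,.201)),
 's':dict(barL=(127,192,.145),barR=(443,116,.145),lugL=(104,194,.152),lugR=(460,98,.152),ax=(288,92,.215),wL=(233,92,.213),wR=(340,92,.213),hL=(62,232,.119),hR=(507,120,.119))}
for k in c:
    s={n:d[n+k] for n in('K','R','t')}; P={}
    for n,(x,y,z) in c[k].items(): P[n]=ray(s,200+x/f,135+y/f,z); print(k,n,P[n].round(4))
    ang=lambda a,b:np.degrees(np.arctan2(-(P[a]-P[b])[0],(P[a]-P[b])[1]))
    if k=='s': print(ang('barL','barR'),ang('lugL','lugR'),ang('hL','hR'))
    # home rays: where bar edges at home would project
    for A in([.517,.161],):
      for th in(-1.5,):
        t=np.radians(th);yv=np.array([-np.sin(t),np.cos(t)]);xv=np.array([np.cos(t),np.sin(t)])
        for r in(85,115,-85,-115):
          for e in(-17,17):
            z=.158 if abs(r)==85 else .144
            p=proj(s,[*(A+yv*r/1e3+xv*e/1e3),z]); print(r,e,((p-[200,135])*f).round(0),end=' ')
    print()
E
```

```text
t barL [0.5186 0.2767 0.145 ]
t lugL [0.5203 0.2923 0.152 ]
t ax [0.5219 0.1599 0.215 ]
t wL [0.5304 0.1939 0.213 ]
t wR [0.5153 0.1242 0.213 ]
t wLb [0.526 0.194 0.201]
t wRb [0.5084 0.1257 0.201 ]
85 -17 [160. 168.] 85 17 [154. 129.] 115 -17 [115. 187.] 115 17 [110. 148.] -85 -17 [417. 141.] -85 17 [407. 103.] -115 -17 [460. 150.] -115 17 [449. 113.] 
s barL [0.5203 0.2763 0.145 ]
s barR [0.5068 0.0444 0.145 ]
s lugL [0.5197 0.2926 0.152 ]
s lugR [0.513  0.0295 0.152 ]
s ax [0.5168 0.1616 0.215 ]
s wL [0.5301 0.1955 0.213 ]
s wR [0.5067 0.1283 0.213 ]
s hL [0.5198 0.3256 0.119 ]
s hR [ 0.5035 -0.009   0.119 ]
-3.330597590752306 -1.4629051369579715 -2.785164901668161
85 -17 [176. 191.] 85 17 [162. 151.] 115 -17 [135. 213.] 115 17 [121. 173.] -85 -17 [408. 128.] -85 17 [391.  90.] -115 -17 [446. 128.] -115 17 [428.  91.]
```

```bash
python3 - <<'E'
from h import *
for f in('s0.npz','s1.npz'):
    d=np.load(f)
    for k in 'ts':
        s={n:d[n+k] for n in('img','K','R','t')}
        g=cv2.cvtColor(s['img'],cv2.COLOR_RGB2HSV)[:,:,2]
        for x0,x1,y0,y1 in((200,226,168,210),(310,345,146,190)):
            m=(g[y0:y1,x0:x1]<58).astype(np.uint8)
            n,l,st,ce=cv2.connectedComponentsWithStats(m); i=1+st[1:,4].argmax()
            u=ce[i]+[x0,y0]; print(f,k,st[i,4],u.round(2),ray(s,*u,.119).round(4))
E
```

```text
s0.npz t 210 [210.2  184.88] [0.5166 0.3249 0.119 ]
s0.npz t 151 [328.12 174.66] [ 0.4999 -0.003   0.119 ]
s0.npz s 279 [215.32 192.  ] [0.5179 0.3255 0.119 ]
s0.npz s 169 [321.44 166.47] [4.98e-01 2.00e-04 1.19e-01]
s1.npz t 219 [210.22 184.72] [0.5172 0.3248 0.119 ]Traceback (most recent call last):
  File "<stdin>", line 9, in <module>
ValueError: attempt to get argmax of an empty sequence
```

Call:
step_arm(
  motion=[
    [0,0,40,0,0],
    [0,0,40,0,0],
    [0,0,40,0,0],
    [0,0,40,0,0],
    [0,0,40,0,0],
    [0,20,40,0,0],
    [0,30,30,0,0],
    [0,20,20,-40,0],
    [0,0,0,-40,0],
    [0,0,-5,-30,0],
  ],
)

```text
clock: 7.4
position: [0.4731, 0.2596, 0.1442]
tcp_rot: [-2.239, -2.203, 0.002]
ft_force: [0.2, -0.2, -0.2]
gripper_width: 0.0001
gripper_force: 0.0
```

Call:
step_arm(
  motion=[
    [0,10,0,0,0],
    [0,8,0,0,0],
    [0,5,0,0,0],
  ],
)

```text
clock: 7.65
position: [0.4971, 0.2577, 0.1479]
tcp_rot: [-2.243, -2.199, -0.0]
ft_force: [-10.3, 3.0, -0.8]
gripper_width: -0.0002
gripper_force: 4.5
```

Call:
step_arm(
  motion=[
    [0,3,0,0,0],
    [0,2,0,0,0],
  ],
)

```text
clock: 7.82
position: [0.5009, 0.2578, 0.148]
tcp_rot: [-2.242, -2.197, 0.001]
ft_force: [-8.4, 4.6, -1.7]
gripper_width: -0.0002
gripper_force: 4.0
```

Call:
step_arm(
  motion=[
    [0,-12,0,0,0],
    [0,-15,0,0,0],
    [0,0,0,30,0],
    [0,0,0,40,0],
    [0,-20,-20,40,0],
    [0,-30,-30,0,0],
    [0,-10,-40,0,0],
    [0,0,-40,0,0],
    [0,0,-40,0,0],
    [0,0,-40,0,0],
  ],
)

```text
clock: 8.65
position: [0.4184, 0.0488, 0.2535]
tcp_rot: [2.241, 2.197, 0.004]
ft_force: [2.0, -0.4, 0.3]
gripper_width: 0.0
gripper_force: 0.0
```

Call:
step_arm(
  motion=[
    [0,0,-40,0,0],
    [0,0,-40,0,0],
    [0,0,-20,0,0],
    [0,0,0,0,0],
  ],
)

```text
clock: 8.98
position: [0.4192, -0.0535, 0.253]
tcp_rot: [2.247, 2.19, 0.001]
ft_force: [-0.5, 0.1, 0.3]
gripper_width: -0.0003
gripper_force: 0.0
```

```bash
python3 - <<'E'
from h import *
a=snap('top');b=snap('scene')
np.savez('s2.npz',**{k+n:v for n,s in(('t',a),('s',b)) for k,v in s.items()})
c=np.vstack([cv2.resize(x['img'][135:208,200:340][:,:,::-1],(575,300),interpolation=2) for x in(a,b)])
cv2.imwrite('pics/push3.png',c); print(env.get_obs()['position'],env.get_obs()['ft_force'])
for f in('s0.npz','s1.npz','s2.npz'):
    d=np.load(f)
    for k in 'ts':
        s={n:d[n+k] for n in('img','K','R','t')}
        g=cv2.cvtColor(s['img'],cv2.COLOR_RGB2HSV)[:,:,2]
        for x0,x1,y0,y1 in((200,226,168,210),(310,345,146,190)):
            m=(g[y0:y1,x0:x1]<58).astype(np.uint8)
            n,l,st,ce=cv2.connectedComponentsWithStats(m)
            if n<2: continue
            i=1+st[1:,4].argmax()
            u=ce[i]+[x0,y0]; print(f,k,st[i,4],u.round(2),ray(s,*u,.119).round(4))
E
```

```text
[ 0.41884103 -0.05059531  0.25262926] [ 0.2327184   1.11803029 -0.16943475]
s0.npz t 210 [210.2  184.88] [0.5166 0.3249 0.119 ]
s0.npz t 151 [328.12 174.66] [ 0.4999 -0.003   0.119 ]
s0.npz s 279 [215.32 192.  ] [0.5179 0.3255 0.119 ]
s0.npz s 169 [321.44 166.47] [4.98e-01 2.00e-04 1.19e-01]
s1.npz t 219 [210.22 184.72] [0.5172 0.3248 0.119 ]
s1.npz s 266 [215.18 192.  ] [0.518  0.3259 0.119 ]
s1.npz s 157 [321.34 166.64] [0.4975 0.0007 0.119 ]
s2.npz t 227 [209.87 183.22] [0.5227 0.3252 0.119 ]
s2.npz s 252 [214.51 190.26] [0.5242 0.326  0.119 ]
s2.npz s 163 [321.44 167.02] [0.4962 0.001  0.119 ]
```

View pics/push3.png

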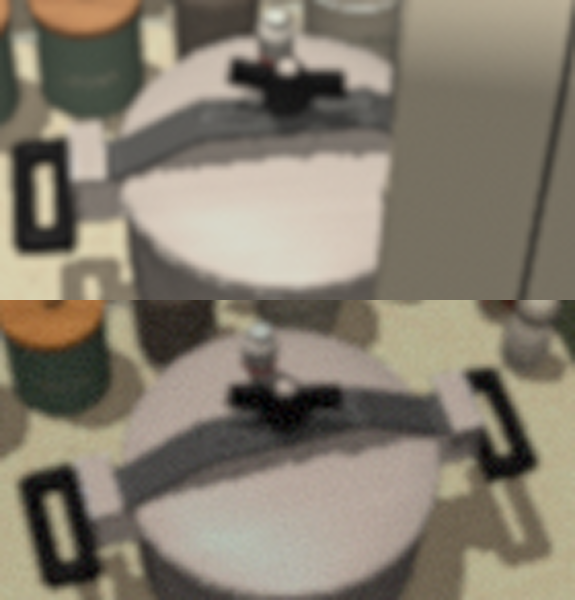

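The cooker turned about 1.3° and its centre moved about 2 mm when the bar hit the stop, so the bar is home. The bar runs under both lugs in both views. The knob axis is at about (0.520, 0.161) and its wings lie along 72°/252°. I'll move the tip to the anticlockwise side of the −y wing.

Call:
step_arm(
  motion=[
    [0,4.8,7.5,0,6.8],
    [0,4.8,7.5,0,6.8],
    [0,4.8,7.5,0,6.8],
    [0,4.8,7.5,0,6.8],
    [0,4.8,7.5,0,6.8],
    [0,4.8,7.5,0,6.8],
    [0,4.8,7.5,0,6.8],
    [0,4.8,7.5,0,6.8],
    [0,4.8,7.5,0,6.8],
    [0,4.8,7.5,0,6.8],
  ],
)

```text
clock: 9.92
position: [0.4667, 0.0271, 0.2522]
tcp_rot: [0.62, 3.078, 0.0]
ft_force: [-0.3, 0.1, 0.9]
gripper_width: 0.0004
gripper_force: 0.0
```

Call:
step_arm(
  motion=[
    [0,4.8,7.5,0,6.8],
    [0,4.8,7.5,0,6.8],
    [0,4.8,7.5,0,6.8],
    [0,4.8,7.5,0,6.8],
    [0,4.8,7.5,0,6.8],
    [0,4.8,7.5,0,6.8],
    [0,4.8,7.5,0,6.8],
    [0,4.8,7.5,0,6.8],
    [0,4.8,7.5,0,6.8],
    [0,4.8,7.5,0,6.8],
  ],
)

```text
clock: 10.75
position: [0.5144, 0.1023, 0.2522]
tcp_rot: [-1.208, 2.899, -0.001]
ft_force: [0.1, -0.3, -0.0]
gripper_width: 0.0003
gripper_force: 0.0
```

Call:
step_arm(
  motion=[
    [0,4.8,7.4,0,6.8],
    [0,4.8,7.4,0,6.8],
    [0,4.8,7.4,0,6.8],
    [0,4.8,7.4,0,6.8],
    [0,0,0,0,0],
  ],
)

```text
clock: 11.17
position: [0.5338, 0.1323, 0.2519]
tcp_rot: [-1.856, 2.533, -0.001]
ft_force: [-0.2, 0.2, 0.2]
gripper_width: -0.0003
gripper_force: 0.0
```

```bash
cat > plan.py <<'E'
import numpy as np,sys
def P(w,r=26,p=16,C=(520,161)):
    a=np.radians(w);return np.array([C[0]+r*np.cos(a)-p*np.sin(a),C[1]+r*np.sin(a)+p*np.cos(a)])
E
python3 - <<'E'
from plan import *
print(P(252.5,26,24))
w=np.arange(252.5,72,-6);Q=np.array([P(x) for x in w]);print(Q[0],Q[-1]);print(np.diff(Q,axis=0).round(1).tolist())
from h import env
print(env.get_obs()['position'],env.get_obs()['tcp_rot'],env.get_obs()['joints'][5])
E
```

```text
[535.07085603 128.98642009]
[527.44112042 131.39206649] [512.55887958 190.60793351]
[[-3.1, -0.6], [-3.2, -0.3], [-3.2, 0.0], [-3.2, 0.4], [-3.1, 0.7], [-3.0, 1.0], [-2.9, 1.3], [-2.7, 1.6], [-2.6, 1.9], [-2.3, 2.2], [-2.1, 2.4], [-1.8, 2.6], [-1.6, 2.8], [-1.3, 2.9], [-0.9, 3.1], [-0.6, 3.1], [-0.3, 3.2], [0.0, 3.2], [0.4, 3.2], [0.7, 3.1], [1.0, 3.0], [1.3, 2.9], [1.6, 2.7], [1.9, 2.6], [2.2, 2.3], [2.4, 2.1], [2.6, 1.8], [2.8, 1.6], [2.9, 1.3], [3.1, 0.9]]
[0.53380534 0.13233089 0.25190227] [-1.85583516e+00  2.53330896e+00 -5.51378786e-04] -1.174293843217426
```

Call:
step_arm(
  motion=[
    [0,1,-3,-20,0],
    [0,0,0,-18,0],
    [0,0,0,-12,0],
    [0,0,0,-8,0],
    [0,0,0,0,0],
  ],
)

```text
clock: 11.58
position: [0.5336, 0.1273, 0.1923]
tcp_rot: [1.843, -2.542, -0.001]
ft_force: [0.0, -0.6, -0.1]
gripper_width: 0.0
gripper_force: 0.0
```

Call:
step_arm(
  motion=[
    [0,-3.8,1.2,0,0],
    [0,-3.8,1.2,0,0],
    [0,-3.1,-0.6,0,-6],
    [0,-3.2,-0.3,0,-6],
    [0,-3.2,0,0,-6],
  ],
)

```text
clock: 12.0
position: [0.5177, 0.1283, 0.1945]
tcp_rot: [-1.417, 2.802, -0.002]
ft_force: [3.1, -1.3, -1.6]
gripper_width: 0.0
gripper_force: 1.2
```

Call:
step_arm(
  motion=[
    [0,-3.2,0.4,0,-6],
    [0,-3.1,0.7,0,-6],
    [0,-3.0,1.0,0,-6],
    [0,-2.9,1.3,0,-6],
    [0,-2.7,1.6,0,-6],
    [0,-2.6,1.9,0,-6],
  ],
)

```text
clock: 12.5
position: [0.4999, 0.1351, 0.1944]
tcp_rot: [-0.481, 3.103, -0.001]
ft_force: [1.1, -1.9, -0.9]
gripper_width: -0.0003
gripper_force: 1.0
```

Call:
step_arm(
  motion=[
    [0,-2.3,2.2,0,-6],
    [0,-2.1,2.4,0,-6],
    [0,-1.8,2.6,0,-6],
    [0,-1.6,2.8,0,-6],
    [0,-1.3,2.9,0,-6],
    [0,-0.9,3.1,0,-6],
  ],
)

```text
clock: 13.0
position: [0.4892, 0.1512, 0.1943]
tcp_rot: [0.501, 3.101, -0.0]
ft_force: [-2.3, -1.6, -0.7]
gripper_width: -0.0
gripper_force: 1.0
```

Call:
step_arm(
  motion=[
    [0,-0.6,3.1,0,-6],
    [0,-0.3,3.2,0,-6],
    [0,0,3.2,0,-6],
    [0,0.4,3.2,0,-6],
    [0,0.7,3.1,0,-6],
    [0,1.0,3.0,0,-6],
    [0,1.3,2.9,0,-6],
  ],
)

```text
clock: 13.58
position: [0.4915, 0.1732, 0.1942]
tcp_rot: [-1.579, -2.716, -0.0]
ft_force: [-3.3, -0.7, -0.9]
gripper_width: -0.0002
gripper_force: 1.2
```

Call:
step_arm(
  motion=[
    [0,1.6,2.7,0,-6],
    [0,1.9,2.6,0,-6],
    [0,2.2,2.3,0,-6],
    [0,2.4,2.1,0,-6],
    [0,2.6,1.8,0,-6],
  ],
)

```text
clock: 14.0
position: [0.5023, 0.185, 0.1942]
tcp_rot: [-2.227, -2.215, -0.001]
ft_force: [-3.2, 2.0, -0.9]
gripper_width: 0.0002
gripper_force: 1.3
```

Call:
step_arm(
  motion=[
    [0,2.8,1.6,0,-6],
    [0,2.9,1.3,0,-6],
    [0,3.1,0.9,0,-6],
    [0,0,0,0,0],
  ],
)

```text
clock: 14.33
position: [0.5118, 0.1888, 0.1941]
tcp_rot: [-2.546, -1.84, -0.002]
ft_force: [-1.4, 1.0, 0.6]
gripper_width: 0.0002
gripper_force: 0.7
```

Call:
step_arm(
  motion=[
    [0,-3,1,0,0],
    [0,0,0,17,7],
    [0,0,0,17,7],
    [0,1.1,-2.7,0,7.1],
    [0,1.1,-2.7,0,7.1],
    [0,1.1,-2.7,0,7.1],
    [0,1.1,-2.7,0,7.1],
    [0,1.1,-2.7,0,7.1],
    [0,1.1,-2.7,0,7.1],
    [0,1.1,-2.7,0,7.1],
  ],
)

```text
clock: 15.17
position: [0.5163, 0.17, 0.2279]
tcp_rot: [1.171, 2.914, 0.0]
ft_force: [-0.2, -1.1, -0.3]
gripper_width: -0.0003
gripper_force: 0.0
```

Call:
step_arm(
  motion=[
    [0,1.1,-2.7,0,7.1],
    [0,1.1,-2.7,0,7.1],
    [0,1.1,-2.7,0,7.1],
    [0,1.1,-2.7,0,7.1],
    [0,1.1,-2.7,0,7.1],
    [0,1.1,-2.7,0,7.1],
    [0,1.1,-2.7,0,7.1],
    [0,1.1,-2.7,0,7.1],
    [0,1.1,-2.7,0,7.1],
    [0,1.1,-2.7,0,7.1],
  ],
)

```text
clock: 16.0
position: [0.5273, 0.143, 0.2279]
tcp_rot: [-0.739, 3.052, -0.001]
ft_force: [-0.5, 0.3, -0.4]
gripper_width: -0.0001
gripper_force: 0.0
```

Call:
step_arm(
  motion=[
    [0,1.1,-2.7,0,7.1],
    [0,1.1,-2.7,0,7.1],
    [0,1.1,-2.7,0,7.1],
    [0,1.1,-2.7,0,7.1],
    [0,1.1,-2.7,0,7.1],
    [0,1.1,-2.7,0,4],
    [0,0,0,0,0],
  ],
)

```text
clock: 16.58
position: [0.5341, 0.1266, 0.2279]
tcp_rot: [-1.722, 2.627, -0.001]
ft_force: [0.5, 0.4, -0.4]
gripper_width: -0.0002
gripper_force: 0.0
```

Call:
step_arm(
  motion=[
    [0,1,2.5,-17,5.5],
    [0,0,0,-12,0],
    [0,0,0,-6,0],
    [0,0,0,0,0],
  ],
)

```text
clock: 16.92
position: [0.5344, 0.1296, 0.1914]
tcp_rot: [1.837, -2.546, -0.001]
ft_force: [-0.1, -0.2, -0.2]
gripper_width: -0.0002
gripper_force: 0.0
```

Call:
step_arm(
  motion=[
    [0,-3.8,1.2,0,0],
    [0,-3.8,1.2,0,0],
    [0,-3.1,-0.6,0,-6],
    [0,-3.2,-0.3,0,-6],
    [0,-3.2,0,0,-6],
    [0,-3.2,0.4,0,-6],
    [0,-3.1,0.7,0,-6],
    [0,-3.0,1.0,0,-6],
  ],
)

```text
clock: 17.58
position: [0.509, 0.1331, 0.1933]
tcp_rot: [-0.953, 2.991, -0.001]
ft_force: [3.1, -2.2, -0.2]
gripper_width: -0.0002
gripper_force: 1.3
```

Call:
step_arm(
  motion=[
    [0,-2.9,1.3,0,-6],
    [0,-2.7,1.6,0,-6],
    [0,-2.6,1.9,0,-6],
    [0,-2.3,2.2,0,-6],
  ],
)

```text
clock: 17.92
position: [0.4983, 0.14, 0.1933]
tcp_rot: [-0.31, 3.124, -0.001]
ft_force: [1.5, -2.1, -0.6]
gripper_width: 0.0001
gripper_force: 1.3
```

Call:
step_arm(
  motion=[
    [0,-2.1,2.4,0,-6],
    [0,-1.8,2.6,0,-6],
    [0,-1.6,2.8,0,-6],
    [0,-1.3,2.9,0,-6],
  ],
)

```text
clock: 18.25
position: [0.4912, 0.1507, 0.1931]
tcp_rot: [0.346, 3.121, -0.001]
ft_force: [0.7, -1.9, -0.8]
gripper_width: -0.0001
gripper_force: 1.2
```

Call:
step_arm(
  motion=[
    [0,-0.9,3.1,0,-6],
    [0,-0.6,3.1,0,-6],
    [0,-0.3,3.2,0,-6],
    [0,0,3.2,0,-6],
  ],
)

```text
clock: 18.58
position: [0.4889, 0.1635, 0.193]
tcp_rot: [-0.987, -2.982, 0.0]
ft_force: [-1.7, -1.8, -1.4]
gripper_width: -0.0001
gripper_force: 1.0
```

Call:
step_arm(
  motion=[
    [0,0.4,3.2,0,-6],
    [0,0.7,3.1,0,-6],
    [0,1.0,3.0,0,-6],
    [0,1.3,2.9,0,-6],
  ],
)

```text
clock: 18.92
position: [0.4922, 0.176, 0.193]
tcp_rot: [-1.585, -2.712, 0.0]
ft_force: [-3.0, 0.4, -0.6]
gripper_width: -0.0002
gripper_force: 1.1
```

Call:
step_arm(
  motion=[
    [0,1.6,2.7,0,-6],
    [0,1.9,2.6,0,-6],
    [0,2.2,2.3,0,-6],
    [0,2.4,2.1,0,-6],
  ],
)

```text
clock: 19.25
position: [0.5003, 0.1859, 0.193]
tcp_rot: [-2.114, -2.323, -0.0]
ft_force: [-1.8, 1.1, -0.9]
gripper_width: 0.0001
gripper_force: 1.1
```

Call:
step_arm(
  motion=[
    [0,2.6,1.8,0,-6],
    [0,2.8,1.6,0,-6],
    [0,2.9,1.3,0,-6],
    [0,3.1,0.9,0,-6],
  ],
)

```text
clock: 19.58
position: [0.5118, 0.1916, 0.193]
tcp_rot: [-2.55, -1.833, -0.001]
ft_force: [-2.3, 3.0, -0.7]
gripper_width: -0.0005
gripper_force: 1.2
```

Call:
step_arm(
  motion=[
    [0,-3,1,0,0],
    [0,0,0,17,7],
    [0,0,0,17,7],
    [0,1.1,-2.7,0,7.1],
    [0,1.1,-2.7,0,7.1],
    [0,1.1,-2.7,0,7.1],
    [0,1.1,-2.7,0,7.1],
    [0,1.1,-2.7,0,7.1],
    [0,1.1,-2.7,0,7.1],
    [0,1.1,-2.7,0,7.1],
  ],
)

```text
clock: 20.42
position: [0.5168, 0.173, 0.227]
tcp_rot: [1.178, 2.912, 0.001]
ft_force: [-0.4, 0.1, 0.4]
gripper_width: -0.0004
gripper_force: 0.0
```

Call:
step_arm(
  motion=[
    [0,1.1,-2.7,0,7.1],
    [0,1.1,-2.7,0,7.1],
    [0,1.1,-2.7,0,7.1],
    [0,1.1,-2.7,0,7.1],
    [0,1.1,-2.7,0,7.1],
    [0,1.1,-2.7,0,7.1],
    [0,1.1,-2.7,0,7.1],
    [0,1.1,-2.7,0,7.1],
    [0,1.1,-2.7,0,7.1],
    [0,1.1,-2.7,0,7.1],
  ],
)

```text
clock: 21.25
position: [0.5279, 0.146, 0.2271]
tcp_rot: [-0.732, 3.054, -0.0]
ft_force: [-0.1, 0.4, 0.7]
gripper_width: -0.0
gripper_force: 0.0
```

Call:
step_arm(
  motion=[
    [0,1.1,-2.7,0,7.1],
    [0,1.1,-2.7,0,7.1],
    [0,1.1,-2.7,0,7.1],
    [0,1.1,-2.7,0,7.1],
    [0,1.1,-2.7,0,7.1],
    [0,1.1,-2.7,0,7.1],
    [0,0,0,0,2],
  ],
)

```text
clock: 21.83
position: [0.5346, 0.1296, 0.227]
tcp_rot: [-1.837, 2.547, -0.001]
ft_force: [-0.4, -0.2, 0.3]
gripper_width: 0.0003
gripper_force: 0.0
```

Call:
step_arm(
  motion=[
    [0,0,0,-17,0],
    [0,0,0,-12,0],
    [0,0,0,-7,0],
    [0,0,0,0,0],
  ],
)

```text
clock: 22.17
position: [0.534, 0.1298, 0.1895]
tcp_rot: [1.826, -2.555, -0.001]
ft_force: [-0.0, -0.9, 0.2]
gripper_width: 0.0002
gripper_force: 0.0
```

Call:
step_arm(
  motion=[
    [0,-3.8,1.2,0,0],
    [0,-3.8,1.2,0,0],
    [0,-3.1,-0.6,0,-6],
    [0,-3.2,-0.3,0,-6],
    [0,-3.2,0,0,-6],
  ],
)

```text
clock: 22.58
position: [0.518, 0.1314, 0.1913]
tcp_rot: [-1.394, 2.813, -0.002]
ft_force: [4.3, -1.2, -1.6]
gripper_width: -0.0003
gripper_force: 1.4
```

Call:
step_arm(
  motion=[
    [0,-3.2,0.4,0,-6],
    [0,-3.1,0.7,0,-6],
    [0,-3.0,1.0,0,-6],
    [0,-2.9,1.3,0,-6],
  ],
)

```text
clock: 22.92
position: [0.5057, 0.1347, 0.1914]
tcp_rot: [-0.778, 3.042, -0.001]
ft_force: [2.6, -1.2, -0.5]
gripper_width: 0.0002
gripper_force: 1.3
```

Call:
step_arm(
  motion=[
    [0,-2.7,1.6,0,-6],
    [0,-2.6,1.9,0,-6],
    [0,-2.3,2.2,0,-6],
    [0,-2.1,2.4,0,-6],
  ],
)

```text
clock: 23.25
position: [0.4958, 0.1428, 0.1913]
tcp_rot: [-0.129, 3.137, -0.001]
ft_force: [1.8, -3.0, -1.3]
gripper_width: 0.0003
gripper_force: 1.2
```

Call:
step_arm(
  motion=[
    [0,-1.8,2.6,0,-6],
    [0,-1.6,2.8,0,-6],
    [0,-1.3,2.9,0,-6],
    [0,-0.9,3.1,0,-6],
  ],
)

```text
clock: 23.58
position: [0.4881, 0.1525, 0.1911]
tcp_rot: [-0.527, -3.095, 0.007]
ft_force: [-10.0, -13.9, 5.9]
gripper_width: -0.0
gripper_force: 7.5
```

The force jumped to 17 N, so the knob has reached its stop. I'll ease off and read it again.

Call:
step_arm(
  motion=[
    [0,0.3,-1,0,0],
    [0,0,0,0,0],
  ],
)

```text
clock: 23.75
position: [0.489, 0.1526, 0.1909]
tcp_rot: [-0.519, -3.097, 0.003]
ft_force: [-5.5, -5.1, 0.6]
gripper_width: 0.0002
gripper_force: 3.1
```

Call:
step_arm(
  motion=[
    [0,0.5,1.5,0,0],
    [0,0,0,0,0],
  ],
)

```text
clock: 23.92
position: [0.4891, 0.1532, 0.1909]
tcp_rot: [-0.519, -3.097, 0.007]
ft_force: [-7.8, -11.2, 1.6]
gripper_width: -0.0002
gripper_force: 6.2
```

The stop is firm: 1.5 mm commanded gave 0.6 mm of motion and the force rose to 14 N. I'll retreat now.

Call:
step_arm(
  motion=[
    [0,-1,-3,0,0],
    [0,-2,-4,0,0],
    [0,-3,-4,10,0],
    [0,0,0,30,0],
    [0,0,0,40,0],
    [0,-15,-30,20,0],
    [0,-20,-35,0,0],
    [0,-20,-35,0,0],
    [0,-15,-38,0,0],
    [0,-5,-38,0,0],
  ],
)

```text
clock: 24.75
position: [0.4077, -0.0329, 0.2921]
tcp_rot: [0.516, 3.096, -0.0]
ft_force: [2.0, -0.0, 1.1]
gripper_width: -0.0001
gripper_force: 0.0
```

Call:
step_arm(
  motion=[
    [0,0,-38,0,0],
    [0,0,-38,0,0],
    [0,0,-38,0,0],
    [0,0,-38,0,0],
    [0,0,0,0,0],
  ],
)

```text
clock: 25.17
position: [0.4098, -0.1896, 0.2908]
tcp_rot: [0.526, 3.096, -0.003]
ft_force: [-0.2, -0.3, 0.2]
gripper_width: 0.0001
gripper_force: 0.0
```

```bash
python3 - <<'E'
from h import *
a=snap('top');b=snap('scene')
c=np.vstack([cv2.resize(x['img'][135:208,200:340][:,:,::-1],(575,300),interpolation=2) for x in(a,b)])
cv2.imwrite('pics/end.png',c); print(env.get_obs()['position'],env.get_obs()['ft_force'])
for k,s in(('t',a),('s',b)):
    g=cv2.cvtColor(s['img'],cv2.COLOR_RGB2HSV)[:,:,2]
    for x0,x1,y0,y1 in((200,226,168,210),(310,345,146,190)):
        m=(g[y0:y1,x0:x1]<58).astype(np.uint8)
        n,l,st,ce=cv2.connectedComponentsWithStats(m)
        if n<2: continue
        i=1+st[1:,4].argmax()
        u=ce[i]+[x0,y0]; print(k,st[i,4],u.round(2),ray(s,*u,.119).round(4))
E
```

```text
[ 0.40963946 -0.18541236  0.29092362] [-0.47788921  0.3202596   0.02431011]
t 195 [207.63 180.83] [0.5323 0.3304 0.119 ]
s 252 [212.04 188.47] [0.5324 0.3311 0.119 ]
s 179 [321.07 172.04] [0.4801 0.0096 0.119 ]
```

View pics/end.png

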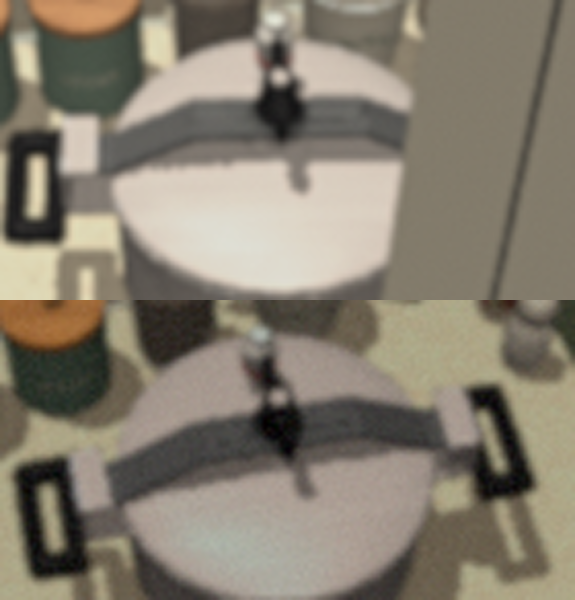

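The final view shows the bar under both lugs and the knob wings across the bar at the stop. The cooker has shifted about 8 mm, and the arm is clear. I'll hand it in.

```bash
python3 -c "
from cell import env
print(env.close_job())"
```

```text
the job is handed in; nothing more can be done
None
```

The clamp bar is home under both lugs and the wing knob is screwed down to its firm stop; the cooker slid about 8 mm and turned about 4–5° (30 mm was allowed), the arm finished clear, and I handed the job in at about 25 s, with no verdict returned.

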